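# Exchange the bottom dish of a nest of polishing-wheel samples

## Task

A customer has handed back the large green sample dish and now wants to see the large red one, which is at the bottom of the nest. Lift off the yellow and the blue dish one at a time and stand them side by side in the steel side tray, put the red dish in the middle of the dark blue presentation pad, and rebuild the nest in its holder on the green dish: green at the bottom, then blue, then yellow. Never lift a dish with another one nested in it, keep every dish level so that nothing spills, and leave the other things where they are.

Things in the scene. Friction and masses are not known exactly. Their poses are not given: they have to be found in the camera images.
- yellow_dish: Small yellow round open dish, 28 mm high. Upper half a straight cylinder 48 mm across (42 inside); foot 45 mm across, 4 mm bevel. The next smaller dish sits on the flat step 14 mm up inside it, 3 to 4 mm play all round, so each nested dish stands 14 mm above the last. Grey wheels in it. Loose, ~40 g; grip across the rim from above. Origin: centre of underside. Starts as top of the nest.
- blue_dish: Middle blue round open dish, 28 mm high. Upper half a straight cylinder 58 mm across (52 inside); foot 55 mm across, 4 mm bevel. The next smaller dish sits on the flat step 14 mm up inside it, 3 to 4 mm play all round, so each nested dish stands 14 mm above the last. Pink wheels in it. Loose, ~55 g; grip across the rim from above. Origin: centre of underside. Starts under yellow (a ring).
- red_dish: Large red round open dish, 28 mm high. Upper half a straight cylinder 68 mm across (62 inside); foot 62 mm across, 4 mm bevel. The next smaller dish sits on the flat step 14 mm up inside it, 3 to 4 mm play all round, so each nested dish stands 14 mm above the last. Brown wheels in it. Loose, ~70 g; grip across the rim from above. Origin: centre of underside. Starts under blue, in holder.
- green_dish: Large green round open dish, 28 mm high. Upper half a straight cylinder 68 mm across (62 inside); foot 62 mm across, 4 mm bevel. The next smaller dish sits on the flat step 14 mm up inside it, 3 to 4 mm play all round, so each nested dish stands 14 mm above the last. Grey wheels in it. Loose, ~70 g; grip across the rim from above. Origin: centre of underside. Starts alone on the counter.
- holder: Nest holder, fixed: a black round foot 100 mm across and 6 mm high with a steel collar on it (70 mm inside, 80 mm outside, its top 14 mm above the counter). A large dish stands inside the collar on the foot, its underside at 6 mm, with 4 mm of play all round. Origin: centre of the underside, on the counter.
- side_tray: Side tray, fixed: shallow rectangular bright steel tray, 100 mm (its x) by 180 mm (its y), floor 3 mm above the counter, rim 11 mm high, 94 by 174 mm inside the rim. Origin: centre of the underside, on the counter.
- pad: Presentation pad, fixed: square of dark blue felt in a dark wooden frame, 100 by 100 mm outside, felt 86 by 86 mm at 8 mm above the counter, frame 10 mm high. Origin: centre of the underside, on the counter.
- bur_jar: Bystander, loose: small clear jar with a white lid, 41 mm across, 49 mm high. Origin: centre of the underside.
- oil_bottle: Bystander, loose: pale bottle with a red pointed cap, 41 mm across, 113 mm high. Origin: centre of the underside.

How it is judged (in metres and radians):
On the way:
1. the yellow and the blue dish both stand on the floor of the side tray (x of yellow_dish in the frame of side_tray between -0.026 and 0.026 m and y of yellow_dish in the frame of side_tray between -0.066 and 0.066 m and height (world z) of each of yellow_dish, blue_dish below 0.008 m and angle between each of yellow_dish, blue_dish's own z axis and vertical below 0.12 rad and x of blue_dish in the frame of side_tray between -0.026 and 0.026 m and y of blue_dish in the frame of side_tray between -0.062 and 0.062 m), for 0.2 s.
At the end, for the whole second after the job is handed in: Red stands on the felt within 15 mm of the pad's centre; green stands on the foot inside the holder's collar, blue on the step of green, yellow on the step of blue (each within 8 mm of centre, 3 mm of seated height); all upright within 7 degrees, released, at rest (horizontal distance between red_dish and pad below 0.015 m and z of red_dish in the frame of pad between 0.005 and 0.011 m and angle between each of red_dish, green_dish, blue_dish, yellow_dish's own z axis and vertical below 0.12 rad and horizontal distance between green_dish and holder below 0.008 m and z of green_dish in the frame of holder between 0.003 and 0.009 m and horizontal distance between blue_dish and green_dish below 0.008 m and z of blue_dish in the frame of green_dish between 0.011 and 0.017 m and horizontal distance between yellow_dish and blue_dish below 0.008 m and z of yellow_dish in the frame of blue_dish between 0.011 and 0.017 m and linear speed of each of red_dish, blue_dish, yellow_dish, green_dish below 0.02 m/s); the robot touches nothing.
It fails at once if a dish is lifted with another one still nested in it ((height (world z) of blue_dish above 0.04 m and horizontal distance between blue_dish and yellow_dish below 0.012 m and z of yellow_dish in the frame of blue_dish between 0.005 and 0.022 m) or (height (world z) of red_dish above 0.026 m and horizontal distance between red_dish and blue_dish below 0.012 m and z of blue_dish in the frame of red_dish between 0.005 and 0.022 m) or (height (world z) of green_dish above 0.026 m and horizontal distance between green_dish and blue_dish below 0.012 m and z of blue_dish in the frame of green_dish between 0.005 and 0.022 m) or (height (world z) of red_dish above 0.026 m and horizontal distance between red_dish and yellow_dish below 0.012 m and z of yellow_dish in the frame of red_dish between 0.005 and 0.022 m) or (height (world z) of green_dish above 0.026 m and horizontal distance between green_dish and yellow_dish below 0.012 m and z of yellow_dish in the frame of green_dish between 0.005 and 0.022 m)).
It fails at once if a dish is tipped by more than about 30 degrees, so that its contents would spill (angle between any of red_dish, blue_dish, yellow_dish, green_dish's own z axis and vertical above 0.52 rad).
It fails at once if the jar or the oil bottle is pushed away by more than 30 mm (distance of any of bur_jar, oil_bottle from where it was at the start of the episode above 0.03 m).
It also fails if it takes over 136 s, if anything falls off the work surface, if the arm or the gripper's body presses on something with over 40 N, if the wrist force passes 120 N, or if a joint passes its speed limit or range.

## Robot

A 6-joint arm with a two-finger parallel gripper is mounted at the origin on a cart in front of the work surface, level with it; the furniture and walls round the work are solid. World frame = base frame: x ahead of the robot, y to its left, z up, the work surface at z = 0. Lengths are in mm, angles in rad, forces in N, time in s.
With the tool pointing down it reaches from about 275 to 825 mm from the base axis. Payload 5.2 kg.
Tool frame: the origin (TCP) lies midway between the tips of the shut fingers; the grasp point (between the pads) lies 19 mm behind it; z points along the fingers, y is the line along which they close (so a half turn about z gives the same grasp; the last joint's range is limited). The gripper opens to 93 mm and grips with 3 to 60 N. Pads are 15 mm wide; open, the fingers measure 128 mm over their backs; the gripper's body (75 mm by 188 mm) begins 65 mm behind the grasp point.
Start: joints at [-1.457, 0.259, 1.535, -0, 1.348, -0.203], TCP at [171.361, -522.628, 218.653] pointing down, gripper open.
Joint ranges: [-3.14, 3.14], [-0.91, 2.08], [0.19, 2.58], [-1.22, 4.36], [0.22, 2.71], [-3.12, 3.12]. Speed limits (rad/s): [2.57, 2.57, 3.14, 3.14, 3.14, 3.14].

## Interface

Orientations are given as a unit quaternion [w, x, y, z].
In Python, from rig import r, camera, camera_info, job_done, boxes_of gives the robot as it stands.
- The arm moves only by the tool servo_tool, never from a script. Its argument "motion" is a list of rows, each a list of 2 entries, a list of its own where there are three numbers: the shift along the tool's x, y, z in m, then the turn about the tool's z in degrees. In form: [[[dx, dy, dz], twist], ...]. A call has 1 to 8 rows; each row shifts and turns the commanded pose from where the row before left it, along the tool's axes as they then stand; what a row does not reach is not made up. A row lasts 1/12 s, in which the tool goes at most 41.7 mm and 7.16 degrees, less where a joint would pass 70% of its speed; a pose out of reach is approached as far as the arm can. A call with a gripper value outside its range is refused whole. "grip" is the opening, from 0 (shut) to 1 (fully open), set as the call begins (left out, the last holds). The fingers move at their own pace and stop on an object; the grip force is fixed at half the most. Time passes only in rows, so rows that do not move let the fingers close. It gives the time, the measured TCP pose, the force, the opening and the grip force at its end, in the units of the state.
- r.observe(): the state, without advancing time (a new reading comes with each control period).
- camera(name): name is "scene" or "top"; returns the picture (384x512x3 uint8, blue, green, red); there is no depth.
- camera_info(name): a dict with "mtx" (3x3 intrinsics, pixels), "k1" (the pictures are not rectified: a ray, as slopes to the right and down, at radius r is drawn at 1 + k1 r^2 times it, then the intrinsics apply), "extrinsics" (4x4, takes a point from world to camera coordinates). Camera axes: x right, y up, looking along -z (the intrinsics and any distortion apply to the point x, -y, -z); pixel columns grow to the right and rows downward; lengths in mm; the calibration is good to about 2 mm. A picture is of the moment at which its call begins. camera_info takes no time and is no camera call.
- job_done(): hands the job in; it is judged then, once.
Trained networks look in the newest picture that a camera, given by its name, has taken for a name from the list of things; names that differ only in an ending like _2 or _b are one class to them, and where a whole thing is asked for, a point or a joint stands for the part that bears it (a point fixed in the world has none). Each returns a list of dicts, best first, with "score" (0 to 1); they miss things now and then, are a little off and sometimes report something else, mostly with a low value. They report only what shows in the picture. A call takes as long as a camera call.
- boxes_of(query, camera): "bbox" ([left, top, right, bottom] as shares, 0 to 1, of the picture: columns of its width, rows of its height, round what is visible of it).
The state is a dict: "clock": time; "q": joint angles; "joint_vel": joint speeds; "joint_efforts": joint torques, N m; "tcp_pos": TCP position; "tcp_rot": TCP orientation; "force": force on the tool from outside, world axes, zero at the start; "wrist_torque": the same for the moment, N m; "gripper_width": opening from 0.0 (shut) to 1.0 (fully open); "finger_force": force on a finger pad.
Only numpy, scipy, OpenCV 4.12 (cv2) and the standard library are available. Lean on these libraries where they do the work, as an engineer would, in place of code of your own. Each camera call takes 0.05 s, during which the arm holds its last target. There are 200 camera calls.

## Working session

There is one attempt and no reset: what is moved stays moved. The work goes in short steps, Python scripts to look and compute and a tool call to move; the robot and the scene stay as the last step left them, time stands still between calls to the robot, and variables do not carry over. Pictures are saved under pics/ and viewed, at most 14 in all, crops included, and the job is handed in when it is done.

Besides the shell and the picture viewer there is one more tool, called after "Emit:" by a JSON object that holds its "api" and its "payload". servo_tool: Moves the arm, as the interface text tells. Its arguments: {"type":"object","properties":{"motion":{"type":"array","items":{"type":"array"}},"grip":{"type":"number"}},"required":["motion"]}

```bash
mkdir -p pics; cat > h.py <<'E'
import numpy as np, cv2
from rig import r, camera, camera_info, job_done, boxes_of
def ray(cam,u,v):
    i=camera_info(cam);K=np.array(i["mtx"]);E=np.array(i["extrinsics"])
    xd=(u-K[0,2])/K[0,0];yd=(v-K[1,2])/K[1,1];x,y=xd,yd
    for _ in range(20):
        s=1+i["k1"]*(x*x+y*y);x,y=xd/s,yd/s
    R=E[:3,:3];return -R.T@E[:3,3],R.T@np.array([x,-y,-1])
def at(cam,u,v,z):
    o,d=ray(cam,u,v);return o+d*(z-o[2])/d[2]
def px(cam,p):
    i=camera_info(cam);K=np.array(i["mtx"]);E=np.array(i["extrinsics"])
    c=E[:3,:3]@np.array(p,float)+E[:3,3];x,y=c[0]/-c[2],-c[1]/-c[2];s=1+i["k1"]*(x*x+y*y)
    return np.array([K[0,0]*x*s+K[0,2],K[1,1]*y*s+K[1,2]])
E
python3 - <<'E'
from h import *
for c in("scene","top"):
    im=camera(c);cv2.imwrite(f"pics/{c}0.png",im)
    i=camera_info(c);E=np.array(i["extrinsics"]);print(c,i["mtx"],i["k1"],-E[:3,:3].T@E[:3,3])
Z=dict(yellow_dish=34,blue_dish=34,red_dish=34,green_dish=28,holder=6,side_tray=11,pad=10,bur_jar=49,oil_bottle=113)
for n,z in Z.items():
    for b in boxes_of(n,"top")[:2]:
        l,t,R,B=np.array(b["bbox"])*[512,384,512,384]
        print(n,round(b["score"],2),np.round([l,t,R,B]),at("top",(l+R)/2,(t+B)/2,z).round())
print(r.observe())
E
```

```text
scene [[361.33710953   0.         255.0833063 ]
 [  0.         361.33710953 185.52541055]
 [  0.           0.           1.        ]] -0.0174892080074013 [-237.49159301  563.01030718  624.52790006]
top [[354.85202002   0.         254.36910271]
 [  0.         354.85202002 188.70295742]
 [  0.           0.           1.        ]] -0.05589631006427228 [301.76589255 105.21064109 965.06049643]
yellow_dish 0.75 [400. 203. 419. 215.] [ 417. -321.   34.]
red_dish 0.41 [390. 198. 413. 222.] [ 418. -300.   34.]
green_dish 0.77 [162. 210. 186. 239.] [449. 309.  28.]
holder 0.57 [381. 189. 411. 226.] [ 429. -298.    6.]
side_tray 0.71 [243. 198. 315. 246.] [427.  29.  11.]
pad 0.68 [264. 145. 313. 185.] [583. -18.  10.]
bur_jar 0.44 [221. 174. 240. 188.] [545. 147.  49.]
oil_bottle 0.82 [103. 179. 124. 198.] [543. 436. 113.]
{'clock': 0.55, 'q': array([-1.45680292e+00,  2.58600922e-01,  1.53504451e+00, -3.84922571e-05,
        1.34800521e+00, -2.02790933e-01]), 'joint_vel': array([ 0.00076284,  0.00032717, -0.00158597,  0.00131689,  0.0011612 ,
        0.00044488]), 'joint_efforts': array([-1.29065746e-03, -4.36878276e+01, -2.84133285e+01,  7.18339230e-02,
        3.17101437e-02, -1.88487246e-05]), 'tcp_pos': array([ 171.34292709, -522.60551216,  218.63434767]), 'tcp_rot': array([-2.97973159e-05,  9.87481492e-01,  1.57734909e-01, -1.74650102e-05]), 'force': array([ 0.21330801, -0.0760037 ,  0.07622735]), 'wrist_torque': array([0.02769767, 0.01397753, 0.02776006]), 'finger_force': 0.0, 'gripper_width': 0.9961802972622209}
```

```bash
python3 - <<'E'
import cv2
a=cv2.imread("pics/top0.png")[120:260,90:440];cv2.imwrite("pics/c0.png",cv2.resize(a,None,fx=2.28,fy=2.28,interpolation=2))
E
```

```text
(no output)
```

View pics/c0.png

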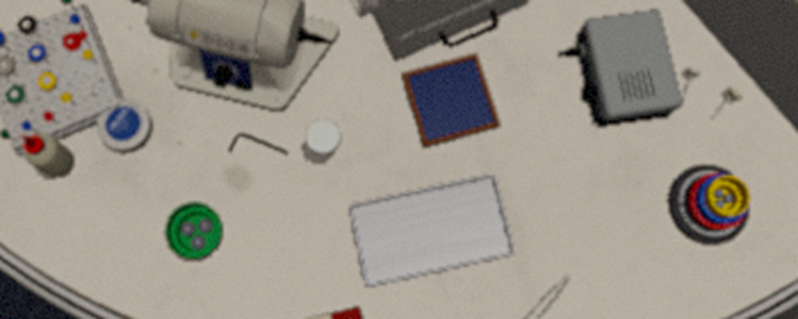

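View pics/scene0.png

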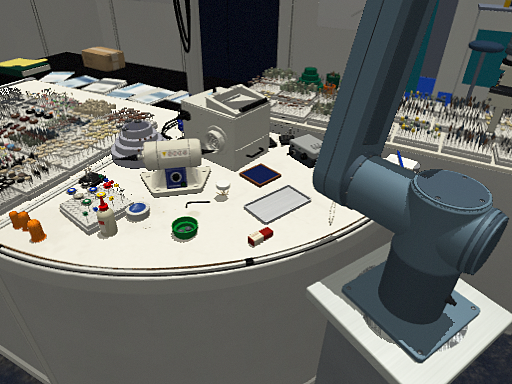

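Top view (full pixels): nest at about (409,206) on the black holder (401,209), green dish (175,221), tray (279,222) and pad (288,164), both tilted about 12°. The detector positions agree. Next I'll refine them with silhouettes.

```bash
cat >> h.py <<'E'
def circ(p,rad,z):
    a=np.linspace(0,2*np.pi,72,endpoint=False);return np.c_[p[0]+rad*np.cos(a),p[1]+rad*np.sin(a),0*a+z]
def cen(poly):
    m=cv2.moments(poly.astype(np.float32).reshape(-1,1,2));return np.array([m["m10"],m["m01"]])/m["m00"]
def model(cam,p,prof): # prof: [(radius,z)]
    return cv2.convexHull(np.array([px(cam,q) for R,z in prof for q in circ(p,R,z)],np.float32))
def fit(cam,mask,prof,p0):
    """mask bool image of the dish -> xy whose model silhouette has the same centroid"""
    m=mask.astype(np.uint8);n,l,st,_=cv2.connectedComponentsWithStats(m)
    u,v=px(cam,[*p0,prof[0][1]])
    k=max((i for i in range(1,n) if np.hypot(*(np.array(_[i])-[u,v]))<25),key=lambda i:st[i,4])
    pts=np.argwhere(l==k)[:,::-1].astype(np.float32)
    sq=np.concatenate([pts+d for d in([-.5,-.5],[.5,.5],[-.5,.5],[.5,-.5])])
    hull=cv2.convexHull(sq.astype(np.float32));t=cen(hull);p=np.array(p0,float)
    z=prof[0][1]
    for _ in range(6):
        h=model(cam,p,prof);c=cen(h);p=p+(at(cam,*t,z)-at(cam,*c,z))[:2]
    return p,cv2.contourArea(hull)/cv2.contourArea(h)
def hsvmask(im,name):
    H,S,V=cv2.split(cv2.cvtColor(im,cv2.COLOR_BGR2HSV))
    lo,hi=dict(yellow=(20,35),green=(45,85),blue=(105,130),red=(0,8))[name]
    m=(H>=lo)&(H<=hi)&(S>110)&(V>45)
    if name=="red":m|=(H>170)&(S>110)&(V>45)
    return m
def dish(name,base,p0,low=None,im=None):
    R,f={"yellow":(24,22.5),"blue":(29,27.5),"red":(34,31),"green":(34,31)}[name]
    prof=[(R,base+28),(R,base+14)]+([(f,base+4)] if low is None else [])
    return fit("top",hsvmask(camera("top") if im is None else im,name),prof,p0)
def rot(): 
    w,x,y,z=r.observe()["tcp_rot"];return 2*np.degrees(np.arctan2(y,x))
def shift(target): # world mm -> tool-frame m
    o=r.observe();a=np.radians(rot());d=np.array(target,float)-o["tcp_pos"]
    return np.array([d[0]*np.cos(a)+d[1]*np.sin(a),d[0]*np.sin(a)-d[1]*np.cos(a),-d[2]])/1000
E
python3 - <<'E'
from h import *
im=cv2.imread("pics/top0.png")
print("green",dish("green",0,(449,309),im=im))
print("yellow",dish("yellow",34,(417,-315),1,im=im))
hsv=cv2.cvtColor(im,cv2.COLOR_BGR2HSV)
def rect(mask,z,u,v):
    n,l,st,c=cv2.connectedComponentsWithStats(mask.astype(np.uint8));k=l[v,u]
    pts=np.argwhere(l==k)[:,::-1];w=np.array([at("top",a,b,z)[:2] for a,b in pts],np.float32)
    return cv2.minAreaRect(w),st[k]
pm=(hsv[...,1]>90)&(hsv[...,2]<140);print("pad",rect(pm,9,288,164))
# tray: differs from bench hue (bench is warm)
b=im.astype(int);tm=(b[...,0]-b[...,2]>-6);print("tray",rect(tm,11,279,222), b[222,279],b[222,230])
# holder: dark low-sat ring
dm=(hsv[...,2]<75);w=np.zeros_like(dm);w[180:235,370:425]=1
pts=np.argwhere(dm&w)[:,::-1];h=cv2.convexHull(pts.astype(np.int32))
W=np.array([at("top",*q[0],6)[:2] for q in h]);print("holder hull",cv2.minEnclosingCircle(W.astype(np.float32)),len(pts))
cv2.imwrite("pics/n0.png",cv2.resize(im[185:230,375:425],None,fx=12,fy=12,interpolation=0))
E
```

```text
green (array([459.82380261, 307.88865317]), 0.882808371941916)
yellow (array([ 424.18877383, -312.61133523]), 0.9683457653324052)Traceback (most recent call last):
  File "<stdin>", line 10, in <module>
  File "<stdin>", line 8, in rect
  File "h.py", line 10, in at
    o,d=ray(cam,u,v);return o+d*(z-o[2])/d[2]
        ~~~^^^^^^^^^
  File "h.py", line 4, in ray
    i=camera_info(cam);K=np.array(i["mtx"]);E=np.array(i["extrinsics"])
ValueError: time passes only in moves, steps and waits
```

```bash
sed -i 's/^from rig.*/&\n_c={}\ndef ci(n):\n    if n not in _c: _c[n]=camera_info(n)\n    return _c[n]/; s/i=camera_info(cam)/i=ci(cam)/; s/(S>110)&(V>45)/(S>100)\&(V>22)/g' h.py
cat > m.py <<'E'
from h import *
im=cv2.imread("pics/top0.png")
print("green",dish("green",0,(449,309),im=im))
print("yellow",dish("yellow",34,(417,-315),1,im=im))
hsv=cv2.cvtColor(im,cv2.COLOR_BGR2HSV)
def rect(mask,z,u,v):
    n,l,st,c=cv2.connectedComponentsWithStats(mask.astype(np.uint8));k=l[v,u]
    print(st[k]);pts=np.argwhere(l==k)[:,::-1];w=np.array([at("top",a,b,z)[:2] for a,b in pts],np.float32)
    return cv2.minAreaRect(w)
pm=(hsv[...,1]>90)&(hsv[...,2]<140);print("pad",rect(pm,9,288,164))
b=im.astype(int);tm=(b[...,0]-b[...,2]>-6);print(b[222,279],b[222,230]);print("tray",rect(tm,11,279,222))
dm=(hsv[...,2]<75);w=np.zeros_like(dm);w[187:228,375:415]=1
h=cv2.convexHull(np.argwhere(dm&w)[:,::-1].astype(np.int32))
W=np.array([at("top",*q[0],6)[:2] for q in h]);print("holder",cv2.minEnclosingCircle(W.astype(np.float32)))
cv2.imwrite("pics/n0.png",cv2.resize(im[185:230,375:425],None,fx=12,fy=12,interpolation=0))
E
python3 m.py
```

```text
green (array([459.61229576, 308.04232004]), 0.9100070822740082)
yellow (array([ 424.19832462, -312.68063081]), 0.9717100320395298)
[ 267  144   42   40 1080]
pad ((589.3473510742188, -15.045475006103516), (97.12996673583984, 97.43627166748047), 9.648626327514648)
[169 172 174] [161 174 180]
[ 244  197   71   48 1923]
tray ((431.5869140625, 29.55523681640625), (98.64636993408203, 179.29171752929688), 5.853683948516846)
holder ((423.78118896484375, -308.0038757324219), 47.80835723876953)
```

View pics/n0.png

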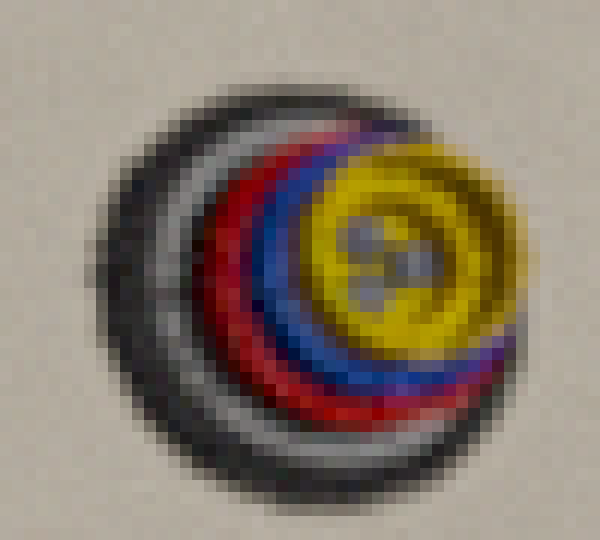

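The zoomed picture shows the foot ring centred at about (400.5,209.5) and the yellow rim at about (409.5,206). Yellow is therefore near (424,-313), the holder near (424,-308), green near (459,308), the pad near (589,-15) and the tray near (432,30), all within reach and spaced as expected. Next I write a small planner that prints the rows.

```bash
cat >> h.py <<'E'
def plan(xyz,head,step=36,cur=None):
    """rows (n x [shift/row], twist/row) in the tool frame: first turn, spread with the shift"""
    o=r.observe();p=o["tcp_pos"] if cur is None else np.array(cur[0],float);a=rot() if cur is None else cur[1]
    tw=(a-head+180)%360-180;d=np.array(xyz,float)-p
    n=max(int(np.ceil(np.linalg.norm(d)/step)),int(np.ceil(abs(tw)/7)),1)
    s=np.radians(head);D=np.array([d[0]*np.cos(s)+d[1]*np.sin(s),d[0]*np.sin(s)-d[1]*np.cos(s),-d[2]])/1000
    print("at",p.round(1),round(a,1),"twist",round(tw,1),"| shift with final heading, total",D.round(4),"rows",n,"each",(D/n).round(4).tolist())
E
python3 - <<'E'
from h import *
print("holder",at("top",400.4,209.5,6))
for u,v in[(350,205),(493,177),(512,252),(366,287)]:print("tray",at("top",u/2.28+90-.3,v/2.28+120-.3,11).round())
for u,v in[(403,72),(478,57),(497,124),(424,146)]:print("pad",at("top",u/2.28+90-.3,v/2.28+120-.3,10).round())
plan((424,-312.5,120),rot())
E
```

```text
holder [ 422.6875762  -308.82345182    6.        ]
tray [471. 122.  11.]
tray [486. -53.  11.]
tray [394. -62.  11.]
tray [373. 114.  11.]
pad [631.  39.  10.]
pad [640. -57.  10.]
pad [551. -68.  10.]
pad [534.  25.  10.]
at [ 171.3 -522.6  218.6] 18.2 twist 0.0 | shift with final heading, total [ 0.3055 -0.1209  0.0986] rows 10 each [0.0306, -0.0121, 0.0099]
```

Emit:
{"api": "servo_tool", "payload": {"motion": [[[0.0306, -0.0121, 0.0], 0], [[0.0306, -0.0121, 0.0], 0], [[0.0306, -0.0121, 0.01], 0], [[0.0306, -0.0121, 0.01], 0], [[0.0306, -0.0121, 0.015], 0], [[0.0306, -0.0121, 0.015], 0], [[0.0306, -0.0121, 0.015], 0], [[0.0306, -0.0121, 0.015], 0]], "grip": 1}}

```text
clock: 1.22
tcp_pos: [374.9, -353.3, 138.3]
tcp_rot: [0.0, 0.987, 0.158, 0.0]
force: [0.3, -0.1, -0.6]
gripper_width: 1.003
finger_force: 0.0
```

Emit:
{"api": "servo_tool", "payload": {"motion": [[[0.0306, -0.0121, 0.01], 6], [[0.0306, -0.0121, 0.01], 6], [[0, 0, 0], 0], [[0, 0, 0], 0]]}}

```text
clock: 1.55
tcp_pos: [427.3, -313.6, 118.0]
tcp_rot: [-0.0, 0.998, 0.056, -0.0]
force: [0.7, -0.0, -0.5]
gripper_width: 0.999
finger_force: 0.0
```

```bash
python3 - <<'E'
from h import *
im=camera("top");cv2.imwrite("pics/t1.png",im)
plan((424,-312.7,51),6)
cv2.imwrite("pics/t1c.png",cv2.resize(im[160:260,350:470],None,fx=5,fy=5))
E
```

```text
at [ 426.7 -314.8  118.6] 6.4 twist 0.4 | shift with final heading, total [-0.0024 -0.0023  0.0676] rows 2 each [-0.0012, -0.0012, 0.0338]
```

View pics/t1c.png

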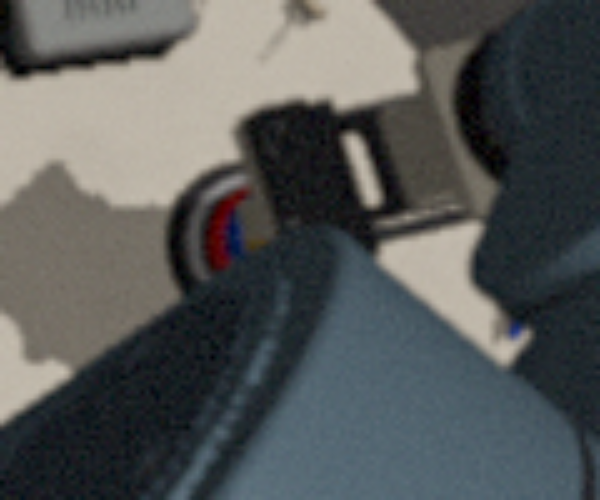

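The arm hides the nest when it is above it (only the left edge of the rings shows, near (215,235) in the crop), so I grip using the earlier measurement.

Emit:
{"api": "servo_tool", "payload": {"motion": [[[-0.0024, -0.0023, 0.02], 0.4], [[0, 0, 0.02], 0], [[0, 0, 0.016], 0], [[0, 0, 0.0105], 0], [[0, 0, 0], 0], [[0, 0, 0], 0]]}}

```text
clock: 2.1
tcp_pos: [423.3, -313.9, 52.4]
tcp_rot: [-0.0, 0.999, 0.05, -0.0]
force: [-0.2, -0.1, 0.4]
gripper_width: 1.0
finger_force: 0.0
```

Emit:
{"api": "servo_tool", "payload": {"motion": [[[0, 0, 0], 0], [[0, 0, 0], 0], [[0, 0, 0], 0], [[0, 0, 0], 0], [[0, 0, 0], 0], [[0, 0, 0], 0], [[0, 0, 0], 0], [[0, 0, 0], 0]], "grip": 0}}

```text
clock: 2.77
tcp_pos: [423.9, -313.0, 52.2]
tcp_rot: [0.0, 0.999, 0.05, 0.0]
force: [-0.8, -0.2, 1.0]
gripper_width: 0.512
finger_force: 30.0
```

Emit:
{"api": "servo_tool", "payload": {"motion": [[[0, 0, -0.005], 0], [[0, 0, -0.01], 0], [[0, 0, -0.02], 0], [[0, 0, -0.025], 0], [[0, -0.01, -0.01], 0], [[0.004, -0.02, 0], 0], [[0.004, -0.032, 0], 0], [[0.005, -0.032, 0], 0]]}}

```text
clock: 3.43
tcp_pos: [427.1, -217.3, 122.7]
tcp_rot: [0.0, 0.999, 0.049, 0.0]
force: [0.5, 0.9, -1.5]
gripper_width: 0.508
finger_force: 30.0
```

Emit:
{"api": "servo_tool", "payload": {"motion": [[[0.005, -0.032, 0], 0], [[0.005, -0.032, 0], 0], [[0.005, -0.032, 0], 0], [[0.005, -0.032, 0], 0], [[0.005, -0.032, 0], 0], [[0.005, -0.03, 0], 0], [[0, -0.01, 0], 0], [[0, 0, 0], 0]]}}

```text
clock: 4.1
tcp_pos: [436.3, -13.8, 122.3]
tcp_rot: [-0.0, 0.999, 0.052, -0.0]
force: [1.0, 0.2, -0.8]
gripper_width: 0.511
finger_force: 30.0
```

```bash
python3 - <<'E'
from h import *
print(r.observe()["gripper_width"]);plan((436,-16,22),6)
im=camera("top");hm=hsvmask(im,"blue");print(dish("blue",20,(424,-310),1,im=im))
cv2.imwrite("pics/t2c.png",cv2.resize(im[180:240,240:430],None,fx=4,fy=4))
E
```

```text
0.5106539440236794
at [436.3 -13.8 122.3] 6.0 twist -0.0 | shift with final heading, total [-0.0005  0.0022  0.1003] rows 3 each [-0.0002, 0.0007, 0.0334]
(array([ 423.48144765, -311.63443047]), 0.9529570731911526)
```

View pics/t2c.png

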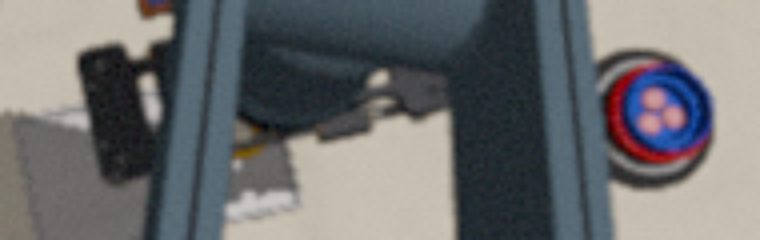

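Blue sits in red, centred at about (667,112) in the crop, and the yellow is held over the tray. Now I lower it.

Emit:
{"api": "servo_tool", "payload": {"motion": [[[0, 0.002, 0.025], 0], [[0, 0, 0.03], 0], [[0, 0, 0.025], 0], [[0, 0, 0.012], 0], [[0, 0, 0.005], 0], [[0, 0, 0.003], 0], [[0, 0, 0], 0], [[0, 0, 0], 0]]}}

```text
clock: 4.82
tcp_pos: [438.2, -19.0, 22.9]
tcp_rot: [0.0, 0.999, 0.05, 0.001]
force: [-0.0, 0.8, 0.0]
gripper_width: 0.511
finger_force: 30.0
```

Emit:
{"api": "servo_tool", "payload": {"motion": [[[0, 0, 0.0005], 0], [[0, 0, 0], 0]]}}

```text
clock: 4.98
tcp_pos: [438.1, -18.5, 22.5]
tcp_rot: [0.0, 0.999, 0.05, 0.001]
force: [0.1, 0.8, -1.3]
gripper_width: 0.509
finger_force: 30.0
```

Emit:
{"api": "servo_tool", "payload": {"motion": [[[0, 0, 0.001], 0], [[0, 0, 0.0005], 0], [[0, 0, 0], 0]]}}

```text
clock: 5.23
tcp_pos: [438.1, -18.4, 21.2]
tcp_rot: [0.0, 0.999, 0.05, 0.001]
force: [-1.6, 1.0, 8.1]
gripper_width: 0.51
finger_force: 30.0
```

Emit:
{"api": "servo_tool", "payload": {"motion": [[[0, 0, 0], 0], [[0, 0, 0], 0], [[0, 0, 0], 0], [[0, 0, 0], 0], [[0, 0, 0], 0]], "grip": 0.75}}

```text
clock: 5.65
tcp_pos: [437.3, -18.1, 20.1]
tcp_rot: [-0.0, 0.999, 0.05, -0.0]
force: [-0.6, -0.5, -0.5]
gripper_width: 0.744
finger_force: 0.0
```

Emit:
{"api": "servo_tool", "payload": {"motion": [[[0, 0, -0.01], 0], [[0, 0, -0.025], 0], [[0, 0, -0.035], 0], [[0, 0.01, -0.03], 0], [[-0.004, 0.03, 0], 0], [[-0.005, 0.032, 0], 0], [[-0.005, 0.032, 0], 0], [[-0.005, 0.032, 0], 0]], "grip": 0.8}}

```text
clock: 6.32
tcp_pos: [431.9, -156.6, 120.5]
tcp_rot: [0.0, 0.999, 0.051, 0.0]
force: [-0.1, 0.7, -0.3]
gripper_width: 0.801
finger_force: 0.0
```

Emit:
{"api": "servo_tool", "payload": {"motion": [[[-0.005, 0.032, 0], 0], [[-0.005, 0.032, 0], 0], [[-0.005, 0.032, 0], 0], [[-0.005, 0.032, 0], 0], [[-0.002, 0.02, 0], 0], [[0, 0.01, 0], 0], [[0, 0, 0], 0]], "grip": 1}}

```text
clock: 6.9
tcp_pos: [426.0, -316.8, 119.8]
tcp_rot: [0.0, 0.999, 0.049, 0.0]
force: [-0.2, 0.3, -0.7]
gripper_width: 1.002
finger_force: 0.0
```

```bash
python3 - <<'E'
from h import *
print(r.observe()["gripper_width"]);plan((423.5,-311.6,38),6)
im=camera("top");print(dish("yellow",3,(436,-16),im=im))
E
```

```text
1.0018116820971346
at [ 426.  -316.8  119.8] 5.6 twist -0.4 | shift with final heading, total [-0.002  -0.0054  0.0818] rows 3 each [-0.0007, -0.0018, 0.0273]
(array([438.28147964, -16.80200155]), 0.9533222271477313)
```

Yellow is down at (438,-17), as planned. Blue is next.

Emit:
{"api": "servo_tool", "payload": {"motion": [[[-0.002, -0.0054, 0.02], 0], [[0, 0, 0.025], 0], [[0, 0, 0.02], 0], [[0, 0, 0.012], 0], [[0, 0, 0.005], 0], [[0, 0, 0], 0]]}}

```text
clock: 7.45
tcp_pos: [423.0, -307.3, 37.1]
tcp_rot: [-0.001, 0.999, 0.051, -0.001]
force: [-0.8, 0.1, 1.1]
gripper_width: 1.002
finger_force: 0.0
```

Emit:
{"api": "servo_tool", "payload": {"motion": [[[0, 0, 0], 0], [[0, 0, 0], 0], [[0, 0, 0], 0], [[0, 0, 0], 0], [[0, 0, 0], 0], [[0, 0, 0], 0], [[0, 0, 0], 0]], "grip": 0}}

```text
clock: 8.03
tcp_pos: [423.8, -310.1, 38.7]
tcp_rot: [0.0, 0.999, 0.05, 0.0]
force: [-0.8, 0.1, 3.2]
gripper_width: 0.619
finger_force: 30.0
```

Emit:
{"api": "servo_tool", "payload": {"motion": [[[0, 0, -0.005], 0], [[0, 0, -0.01], 0], [[0, 0, -0.02], 0], [[0, 0, -0.025], 0], [[0, -0.01, -0.02], 0], [[0.002, -0.024, 0], 0], [[0.004, -0.034, 0], 0], [[0.004, -0.034, 0], 0]]}}

```text
clock: 8.7
tcp_pos: [423.4, -206.9, 119.3]
tcp_rot: [0.001, 0.999, 0.049, 0.001]
force: [0.6, 0.2, -0.5]
gripper_width: 0.618
finger_force: 30.0
```

Emit:
{"api": "servo_tool", "payload": {"motion": [[[0.004, -0.034, 0], 0], [[0.004, -0.034, 0], 0], [[0.004, -0.034, 0], 0], [[0.004, -0.034, 0], 0], [[0.004, -0.034, 0], 0], [[0.004, -0.034, 0], 0], [[0.004, -0.034, 0], 0], [[0.004, -0.024, 0], 0]]}}

```text
clock: 9.37
tcp_pos: [428.2, 59.2, 119.0]
tcp_rot: [-0.0, 0.999, 0.051, 0.0]
force: [1.1, 0.9, -0.1]
gripper_width: 0.617
finger_force: 30.0
```

Emit:
{"api": "servo_tool", "payload": {"motion": [[[0.0005, -0.02, 0], 0], [[0, 0, 0], 0], [[0, 0, 0], 0]]}}

```text
clock: 9.62
tcp_pos: [427.2, 77.4, 118.8]
tcp_rot: [0.0, 0.999, 0.052, 0.0]
force: [0.8, -0.7, -1.4]
gripper_width: 0.619
finger_force: 30.0
```

```bash
python3 - <<'E'
from h import *
plan((426,76,21),6)
im=camera("top");print(dish("red",6,(423,-309),1,im=im))
cv2.imwrite("pics/t3c.png",cv2.resize(im[180:240,240:430],None,fx=4,fy=4))
# holder foot and collar
u=im[185:235,370:430];cv2.imwrite("pics/t3h.png",cv2.resize(u,None,fx=8,fy=8))
E
```

```text
at [427.2  77.4 118.8] 5.9 twist -0.1 | shift with final heading, total [-0.0014  0.0012  0.0978] rows 3 each [-0.0005, 0.0004, 0.0326]
(array([ 423.05289886, -310.76419763]), 1.0693651695664943)
```

View pics/t3c.png

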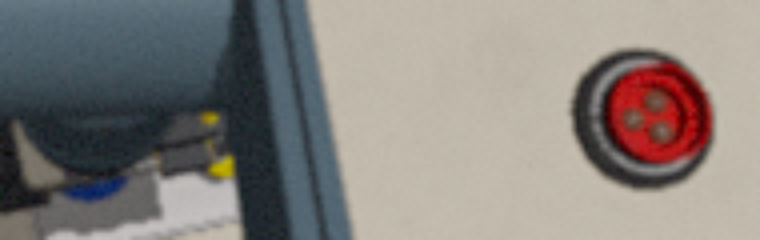

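The red dish is alone in the holder at crop (660,112). Now I lower blue into the tray.

Emit:
{"api": "servo_tool", "payload": {"motion": [[[-0.0014, 0.001, 0.025], 0], [[0, 0, 0.03], 0], [[0, 0, 0.025], 0], [[0, 0, 0.01], 0], [[0, 0, 0.004], 0], [[0, 0, 0.002], 0], [[0, 0, 0.001], 0], [[0, 0, 0.0005], 0]]}}

```text
clock: 10.33
tcp_pos: [426.6, 74.8, 21.6]
tcp_rot: [0.0, 0.999, 0.05, 0.0]
force: [-3.1, -1.6, 8.1]
gripper_width: 0.623
finger_force: 30.0
```

Emit:
{"api": "servo_tool", "payload": {"motion": [[[0, 0, 0.0005], 0], [[0, 0, 0], 0]]}}

```text
clock: 10.5
tcp_pos: [426.7, 74.8, 21.6]
tcp_rot: [0.001, 0.999, 0.05, 0.001]
force: [-2.4, -2.2, 6.2]
gripper_width: 0.619
finger_force: 30.0
```

Emit:
{"api": "servo_tool", "payload": {"motion": [[[0, 0, 0], 0], [[0, 0, 0], 0], [[0, 0, 0], 0], [[0, 0, 0], 0]], "grip": 0.8}}

```text
clock: 10.83
tcp_pos: [426.6, 75.5, 20.6]
tcp_rot: [0.0, 0.999, 0.05, 0.001]
force: [-0.1, 0.1, -0.5]
gripper_width: 0.791
finger_force: 0.0
```

Emit:
{"api": "servo_tool", "payload": {"motion": [[[0, 0, -0.01], 0], [[0, 0, -0.025], 0], [[0, 0, -0.035], 0], [[0, 0.01, -0.02], 0], [[-0.004, 0.03, 0], 0], [[-0.004, 0.034, 0], 0], [[-0.004, 0.034, 0], 0], [[-0.004, 0.034, 0], 0]]}}

```text
clock: 11.5
tcp_pos: [424.4, -68.6, 110.6]
tcp_rot: [0.0, 0.999, 0.051, 0.001]
force: [1.1, -0.8, 0.2]
gripper_width: 0.803
finger_force: 0.0
```

Emit:
{"api": "servo_tool", "payload": {"motion": [[[-0.004, 0.034, 0], 0], [[-0.004, 0.034, 0], 0], [[-0.004, 0.034, 0], 0], [[-0.004, 0.034, 0], 0], [[-0.004, 0.034, 0], 0], [[-0.004, 0.034, 0], 0], [[-0.004, 0.025, 0], 0], [[0, 0.012, 0], 0]], "grip": 1}}

```text
clock: 12.17
tcp_pos: [420.4, -313.5, 110.2]
tcp_rot: [0.001, 0.999, 0.049, 0.0]
force: [-0.4, 0.1, 0.8]
gripper_width: 0.993
finger_force: 0.0
```

```bash
python3 - <<'E'
from h import *
plan((423,-310.8,20),6)
im=camera("top");cv2.imwrite("pics/t4.png",im);print(dish("yellow",3,(438,-17),im=im),dish("blue",3,(426,75),im=im))
E
```

```text
at [ 420.4 -313.5  110.2] 5.6 twist -0.4 | shift with final heading, total [ 0.0029 -0.0024  0.0902] rows 3 each [0.001, -0.0008, 0.0301]
(array([437.92489397, -16.72735033]), 0.9756523034837737) (array([425.37118082,  76.50677594]), 0.932131788619724)
```

Emit:
{"api": "servo_tool", "payload": {"motion": [[[0.003, -0.002, 0.02], 0], [[0, 0, 0.03], 0], [[0, 0, 0.025], 0], [[0, 0, 0.01], 0], [[0, 0, 0.005], 0], [[0, 0, 0], 0]]}}

```text
clock: 12.72
tcp_pos: [423.3, -306.4, 19.6]
tcp_rot: [-0.001, 0.999, 0.051, -0.001]
force: [-0.2, -0.5, 0.4]
gripper_width: 0.998
finger_force: 0.0
```

Emit:
{"api": "servo_tool", "payload": {"motion": [[[0, 0, 0], 0], [[0, 0, 0], 0], [[0, 0, 0], 0], [[0, 0, 0], 0], [[0, 0, 0], 0], [[0, 0, 0], 0], [[0, 0, 0], 0]], "grip": 0}}

```text
clock: 13.3
tcp_pos: [424.0, -308.4, 21.2]
tcp_rot: [0.001, 0.999, 0.05, 0.001]
force: [-0.1, -0.4, 6.1]
gripper_width: 0.732
finger_force: 30.0
```

```bash
python3 - <<'E'
from h import *
plan((423.5,-305,115),6);p=r.observe()["tcp_pos"]
plan((589,-15,115),6,cur=((p[0],p[1],115),rot()))
E
```

```text
at [ 424.  -308.4   21.2] 5.7 twist -0.3 | shift with final heading, total [-0.0002 -0.0034 -0.0938] rows 3 each [-0.0001, -0.0011, -0.0313]
at [ 424.  -308.4  115. ] 5.7 twist -0.3 | shift with final heading, total [ 0.1947 -0.2745 -0.    ] rows 10 each [0.0195, -0.0275, -0.0]
```

Emit:
{"api": "servo_tool", "payload": {"motion": [[[0, 0, -0.005], 0], [[0, 0, -0.01], 0], [[0, 0, -0.02], 0], [[0, 0, -0.03], 0], [[0, -0.01, -0.029], 0], [[0.002, -0.024, 0], 0], [[0.002, -0.034, 0], 0], [[0.002, -0.034, 0], 0]]}}

```text
clock: 13.97
tcp_pos: [419.2, -205.3, 115.4]
tcp_rot: [0.001, 0.999, 0.049, 0.001]
force: [-0.3, 0.1, -1.3]
gripper_width: 0.734
finger_force: 30.0
```

Emit:
{"api": "servo_tool", "payload": {"motion": [[[0.002, -0.034, 0], 0], [[0.002, -0.034, 0], 0], [[0.022, -0.034, 0], 0], [[0.032, -0.026, 0], 0], [[0.034, -0.02, 0], 0], [[0.034, -0.015, 0], 0], [[0.034, -0.01, 0], 0], [[0.02, 0, 0], 0]]}}

```text
clock: 14.63
tcp_pos: [583.6, -12.5, 115.0]
tcp_rot: [-0.0, 0.999, 0.052, 0.001]
force: [-0.8, -0.2, -1.0]
gripper_width: 0.732
finger_force: 30.0
```

Emit:
{"api": "servo_tool", "payload": {"motion": [[[0.0107, 0, 0], 0], [[0, 0, 0], 0], [[0, 0, 0], 0]]}}

```text
clock: 14.88
tcp_pos: [591.1, -14.1, 114.1]
tcp_rot: [-0.0, 0.999, 0.05, -0.001]
force: [-0.2, -0.3, -1.4]
gripper_width: 0.731
finger_force: 30.0
```

```bash
python3 - <<'E'
from h import *
plan((589,-15,23),6)
im=camera("top");cv2.imwrite("pics/t5.png",im)
for z in(0,100):print("box",[at("top",u/2.28+90,v/2.28+120,z)[:2].round() for u,v in((585,60),(600,125),(400,57),(527,0),(470,45))])
dm=cv2.cvtColor(im,cv2.COLOR_BGR2HSV)[...,2]<75;w=np.zeros_like(dm);w[185:235,372:428]=1
prof=[(50,6),(50,0)]
print("holder",fit("top",dm&w,prof,(423,-308)))
cv2.imwrite("pics/t5c.png",np.hstack([cv2.resize(im[185:235,372:428],None,fx=7,fy=7),cv2.resize(im[130:180,250:306],None,fx=7,fy=7)]))
E
```

```text
at [591.1 -14.1 114.1] 5.8 twist -0.2 | shift with final heading, total [-0.0022  0.0006  0.0911] rows 3 each [-0.0007, 0.0002, 0.0304]
box [array([ 623., -194.]), array([ 537., -197.]), array([654.,  39.]), array([ 712., -133.]), array([659., -52.])]
box [array([ 590., -163.]), array([ 512., -166.]), array([617.,  45.]), array([ 670., -109.]), array([622., -35.])]
holder (array([ 425.61360566, -315.11680838]), 0.4551080508826515)
```

View pics/t5c.png

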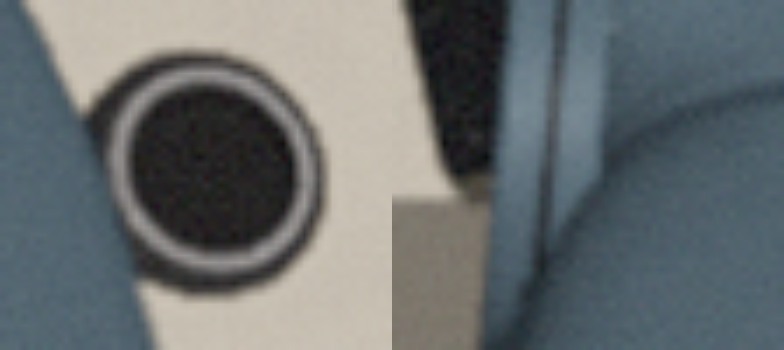

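The emptied holder is in view, with the collar at about (402,209). The pad itself is behind the arm. Now I lower red gently.

Emit:
{"api": "servo_tool", "payload": {"motion": [[[-0.0022, 0.0006, 0.025], 0], [[0, 0, 0.025], 0], [[0, 0, 0.02], 0], [[0, 0, 0.012], 0], [[0, 0, 0.005], 0], [[0, 0, 0.002], 0], [[0, 0, 0.001], 0], [[0, 0, 0], 0]]}}

```text
clock: 15.6
tcp_pos: [589.8, -15.5, 25.1]
tcp_rot: [0.0, 0.999, 0.05, 0.001]
force: [-0.3, 0.0, -0.9]
gripper_width: 0.729
finger_force: 30.0
```

Emit:
{"api": "servo_tool", "payload": {"motion": [[[0, 0, 0.0005], 0], [[0, 0, 0.0005], 0], [[0, 0, 0], 0]]}}

```text
clock: 15.85
tcp_pos: [589.8, -15.2, 23.8]
tcp_rot: [0.0, 0.999, 0.05, 0.001]
force: [1.1, -0.4, 0.4]
gripper_width: 0.732
finger_force: 30.0
```

Emit:
{"api": "servo_tool", "payload": {"motion": [[[0, 0, 0.0008], 0], [[0, 0, 0.0005], 0], [[0, 0, 0], 0]]}}

```text
clock: 16.1
tcp_pos: [589.9, -15.2, 23.2]
tcp_rot: [0.0, 0.999, 0.05, 0.001]
force: [-3.2, 0.8, 7.9]
gripper_width: 0.732
finger_force: 30.0
```

Emit:
{"api": "servo_tool", "payload": {"motion": [[[0, 0, 0], 0], [[0, 0, 0], 0], [[0, 0, 0], 0], [[0, 0, 0], 0]], "grip": 0.95}}

```text
clock: 16.43
tcp_pos: [589.4, -15.1, 21.7]
tcp_rot: [-0.0, 0.999, 0.05, -0.0]
force: [-0.5, 1.0, -0.1]
gripper_width: 0.935
finger_force: 0.0
```

Emit:
{"api": "servo_tool", "payload": {"motion": [[[0, 0, -0.01], 0], [[0, 0, -0.02], 0], [[0, 0, -0.03], 0], [[0, 0, -0.03], 0], [[-0.02, -0.02, 0], 0], [[-0.015, -0.035, 0], 0], [[-0.012, -0.035, 0], 0], [[-0.012, -0.035, 0], 0]]}}

```text
clock: 17.1
tcp_pos: [517.5, 104.0, 112.8]
tcp_rot: [-0.0, 0.999, 0.049, 0.001]
force: [0.1, 0.9, -1.0]
gripper_width: 0.946
finger_force: 0.0
```

Emit:
{"api": "servo_tool", "payload": {"motion": [[[-0.01, -0.035, 0], 0], [[-0.01, -0.035, 0], 0], [[-0.01, -0.035, 0], 0], [[0, -0.01, 0], 0], [[0, 0, 0], 0]], "grip": 1}}

```text
clock: 17.52
tcp_pos: [476.1, 217.1, 112.6]
tcp_rot: [-0.0, 0.999, 0.052, 0.0]
force: [-0.2, 0.0, 0.2]
gripper_width: 0.999
finger_force: 0.0
```

```bash
python3 - <<'E'
from h import *
o=r.observe();print(o["tcp_pos"],rot(),o["q"].round(2))
im=camera("top");cv2.imwrite("pics/t6.png",im)
print("red",dish("red",8,(589,-15),im=im))
try: print("green",dish("green",0,(455,308),im=im))
except Exception as e: print(e)
g=cv2.cvtColor(im,cv2.COLOR_BGR2HSV)[...,2]<75
n,l,st,c=cv2.connectedComponentsWithStats(g.astype(np.uint8))
print("dark comps",[(c[i].round(1),st[i]) for i in range(1,n) if st[i,4]>80 and 370<c[i][0]<430 and 185<c[i][1]<235])
cv2.imwrite("pics/t6c.png",cv2.resize(im[130:260,130:430],None,fx=2.6,fy=2.6))
E
```

```text
[476.14006582 217.1003235  112.57619804] 5.986227116919523 [0.21 0.31 1.75 0.   1.09 1.68]
red (array([590.23317735, -14.34357326]), 1.0926504875947274)
green (array([452.85488038, 305.77997725]), 0.6479199497548104)
dark comps [(array([393.4, 212.5]), array([383, 193,  34,  34, 183], dtype=int32)), (array([402. , 208.6]), array([391, 197,  24,  24, 449], dtype=int32))]
```

View pics/t6c.png

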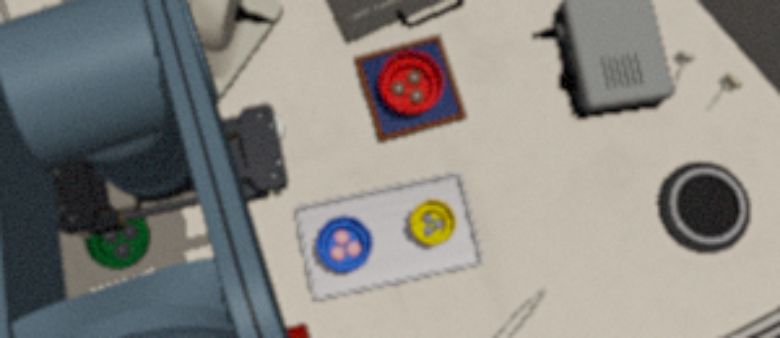

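Red is centred on the pad, blue and yellow stand in the tray, and the holder is empty. Next I refine the holder and green positions from saved pictures.

```bash
python3 - <<'E'
from h import *
im=cv2.imread("pics/t6.png")
print("inner",at("top",402,208.6,10))
V=cv2.cvtColor(im,cv2.COLOR_BGR2HSV)[...,2]
w=np.zeros_like(V,bool);w[185:235,372:428]=1
for th in(110,130):print("foot",fit("top",(V<th)&w,[(50,6),(50,0)],(423,-308)))
a=cv2.imread("pics/top0.png");hs=cv2.cvtColor(a,cv2.COLOR_BGR2HSV)
for s in(60,80,100):
    m=(hs[...,0]>35)&(hs[...,0]<95)&(hs[...,1]>s);print("green",fit("top",m,[(34,28),(34,14),(31,4)],(455,308)))
p=np.argwhere(m[195:250,150:200])+[195,150];print(p.min(0),p.max(0))
plan((457,308,112),6);print(r.observe()["tcp_pos"])
E
```

```text
inner [ 424.12839579 -312.05666611   10.        ]
foot (array([ 425.04008879, -314.6906328 ]), 0.4949366520863455)
foot (array([ 424.26582237, -309.87659162]), 0.9890244086156414)
green (array([459.99688744, 308.51101565]), 0.957233327334589)
green (array([459.84030143, 308.07959609]), 0.9280123060030184)
green (array([459.61229528, 308.04231964]), 0.9100070570637945)
[209 163] [233 186]
at [476.9 215.5 112.4] 5.9 twist -0.1 | shift with final heading, total [-0.0101 -0.0941  0.0004] rows 3 each [-0.0034, -0.0314, 0.0001]
[476.92262494 215.49994622 112.42159623]
```

Emit:
{"api": "servo_tool", "payload": {"motion": [[[-0.002, -0.03, 0], 0], [[-0.002, -0.032, 0.01], 0], [[-0.003, -0.032, 0.015], 0], [[0, 0, 0.025], 0], [[0, 0, 0.025], 0], [[0, 0, 0.015], 0], [[0, 0, 0.009], 0], [[0, 0, 0], 0]]}}

```text
clock: 18.23
tcp_pos: [460.2, 305.6, 10.9]
tcp_rot: [0.001, 0.999, 0.049, -0.002]
force: [-0.3, -0.1, -0.9]
gripper_width: 1.001
finger_force: 0.0
```

Emit:
{"api": "servo_tool", "payload": {"motion": [[[0, 0, 0], 0], [[0, 0, 0], 0], [[0, 0, 0], 0], [[0, 0, 0], 0], [[0, 0, 0], 0], [[0, 0, 0], 0], [[0, 0, 0], 0]], "grip": 0}}

```text
clock: 18.82
tcp_pos: [461.3, 307.7, 13.9]
tcp_rot: [-0.0, 0.999, 0.05, 0.001]
force: [-0.8, -1.8, 6.6]
gripper_width: 0.726
finger_force: 30.0
```

Emit:
{"api": "servo_tool", "payload": {"motion": [[[0, 0, 0], 0], [[0, 0, 0], 0], [[0, 0, 0], 0], [[0, 0, 0], 0], [[0, 0, -0.01], 0], [[0, 0, -0.02], 0], [[0, 0, 0], -6], [[0, 0, 0], -7]], "grip": 1}}

```text
clock: 19.48
tcp_pos: [461.5, 308.1, 44.7]
tcp_rot: [-0.0, 0.986, 0.165, 0.001]
force: [-0.8, 1.0, -0.2]
gripper_width: 1.005
finger_force: 0.0
```

Emit:
{"api": "servo_tool", "payload": {"motion": [[[0, 0, 0], -7], [[0, 0, 0], -7], [[0, 0, 0], -7], [[0, 0, 0], -7], [[0, 0, 0], -7], [[0, 0, 0], -7], [[0, 0, 0], -7], [[0, 0, 0], -7]]}}

```text
clock: 20.15
tcp_pos: [460.5, 307.7, 43.5]
tcp_rot: [0.0, 0.793, 0.609, 0.0]
force: [-0.4, 0.1, 0.4]
gripper_width: 0.999
finger_force: 0.0
```

Emit:
{"api": "servo_tool", "payload": {"motion": [[[0, 0, 0], -7], [[0, 0, 0], -7], [[0, 0, 0], -7], [[0, 0, 0], 0], [[0, 0, 0], 0]]}}

```text
clock: 20.57
tcp_pos: [460.6, 307.6, 43.3]
tcp_rot: [0.0, 0.672, 0.74, 0.0]
force: [-0.9, 0.3, 0.0]
gripper_width: 1.006
finger_force: 0.0
```

```bash
python3 - <<'E'
from h import *
plan((460,308,13),96)
im=camera("top");cv2.imwrite("pics/t7.png",im)
E
```

```text
at [460.6 307.6  43.3] 95.5 twist -0.5 | shift with final heading, total [ 0.0004 -0.0005  0.0303] rows 1 each [0.0004, -0.0005, 0.0303]
```

Emit:
{"api": "servo_tool", "payload": {"motion": [[[0, 0, 0.02], 0], [[0, 0, 0.01], 0], [[0, 0, 0], 0], [[0, 0, 0], 0]]}}

```text
clock: 20.95
tcp_pos: [459.7, 307.2, 12.2]
tcp_rot: [-0.001, 0.671, 0.741, -0.001]
force: [-0.4, -0.8, -0.6]
gripper_width: 0.997
finger_force: 0.0
```

Emit:
{"api": "servo_tool", "payload": {"motion": [[[0, 0, 0], 0], [[0, 0, 0], 0], [[0, 0, 0], 0], [[0, 0, 0], 0], [[0, 0, 0], 0], [[0, 0, 0], 0], [[0, 0, 0], 0]], "grip": 0}}

```text
clock: 21.53
tcp_pos: [460.7, 307.7, 13.3]
tcp_rot: [0.0, 0.671, 0.742, 0.0]
force: [0.3, 0.3, 3.7]
gripper_width: 0.728
finger_force: 30.0
```

Emit:
{"api": "servo_tool", "payload": {"motion": [[[0, 0, -0.005], 0], [[0, 0, -0.01], 0], [[0, 0, -0.025], 0], [[0, 0, -0.03], 0], [[0, 0, -0.03], 0], [[-0.01, -0.002, 0], 0], [[-0.022, -0.003, 0], 0], [[-0.034, -0.0053, 0], 0]]}}

```text
clock: 22.2
tcp_pos: [457.3, 241.8, 114.0]
tcp_rot: [0.001, 0.67, 0.743, 0.001]
force: [-0.4, -0.1, -0.6]
gripper_width: 0.729
finger_force: 30.0
```

Emit:
{"api": "servo_tool", "payload": {"motion": [[[-0.034, -0.0053, 0], 0], [[-0.034, -0.0053, 0], 0], [[-0.034, -0.0053, 0], 0], [[-0.034, -0.0053, 0], 0], [[-0.034, -0.0053, 0], 0], [[-0.034, -0.0053, 0], 0], [[-0.034, -0.0053, 0], 0], [[-0.034, -0.0053, 0], 0]]}}

```text
clock: 22.87
tcp_pos: [441.2, -35.7, 113.1]
tcp_rot: [0.0, 0.671, 0.742, 0.0]
force: [0.9, -0.2, -1.4]
gripper_width: 0.724
finger_force: 30.0
```

Emit:
{"api": "servo_tool", "payload": {"motion": [[[-0.034, -0.0053, 0], 0], [[-0.034, -0.0053, 0], 0], [[-0.034, -0.0053, 0], 0], [[-0.034, -0.0053, 0], 0], [[-0.034, -0.0053, 0], 0], [[-0.034, -0.0053, 0], 0], [[-0.034, -0.0053, 0], 0], [[-0.024, -0.004, 0], 0]]}}

```text
clock: 23.53
tcp_pos: [426.6, -302.0, 113.1]
tcp_rot: [0.001, 0.671, 0.741, -0.0]
force: [0.9, 0.5, -1.3]
gripper_width: 0.73
finger_force: 30.0
```

Emit:
{"api": "servo_tool", "payload": {"motion": [[[0, 0, 0], 0], [[0, 0, 0], 0], [[0, 0, 0], 0]]}}

```text
clock: 23.78
tcp_pos: [426.7, -297.9, 112.6]
tcp_rot: [-0.001, 0.671, 0.741, 0.0]
force: [-0.5, 0.1, -1.1]
gripper_width: 0.732
finger_force: 30.0
```

```bash
python3 - <<'E'
from h import *
plan((424.3,-309.8,25),rot())
im=camera("top");cv2.imwrite("pics/t8c.png",cv2.resize(im[150:260,340:460],None,fx=5,fy=5))
im=camera("scene");cv2.imwrite("pics/s8.png",im)
E
```

```text
at [ 426.7 -297.9  112.6] 95.7 twist 0.0 | shift with final heading, total [-0.0116 -0.0035  0.0876] rows 3 each [-0.0039, -0.0012, 0.0292]
```

View pics/t8c.png

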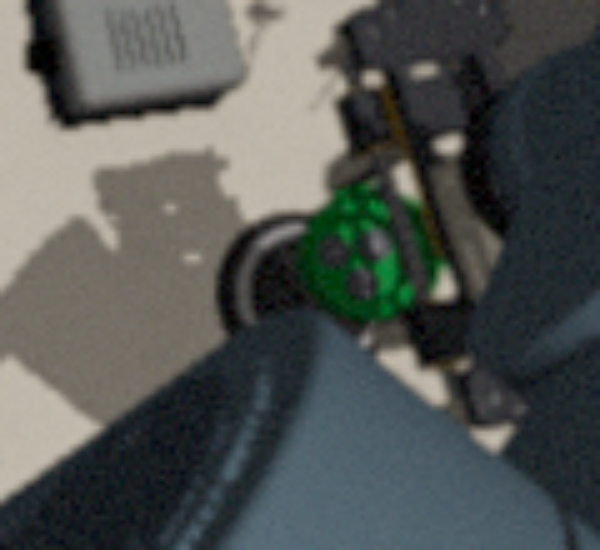

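Green hangs level at crop (360,250), just right of the holder, as the perspective predicts. I centre it and then lower it.

Emit:
{"api": "servo_tool", "payload": {"motion": [[[-0.0116, -0.0035, 0.01], 0], [[0, 0, 0.025], 0], [[0, 0, 0.025], 0], [[0, 0, 0.015], 0], [[0, 0, 0.005], 0], [[0, 0, 0], 0], [[0, 0, 0], 0]]}}

```text
clock: 24.47
tcp_pos: [425.2, -310.8, 33.0]
tcp_rot: [0.0, 0.67, 0.742, -0.0]
force: [0.2, -0.2, -0.3]
gripper_width: 0.73
finger_force: 30.0
```

```bash
python3 - <<'E'
from h import *
plan((424.3,-309.8,22),rot())
E
```

```text
at [ 425.2 -310.8   33. ] 95.8 twist 0.0 | shift with final heading, total [ 0.0011 -0.0008  0.011 ] rows 1 each [0.0011, -0.0008, 0.011]
```

Emit:
{"api": "servo_tool", "payload": {"motion": [[[0.0008, -0.0008, 0.003], 0], [[0, 0, 0.003], 0], [[0, 0, 0.003], 0], [[0, 0, 0.002], 0], [[0, 0, 0], 0]]}}

```text
clock: 24.88
tcp_pos: [423.9, -309.9, 21.7]
tcp_rot: [-0.0, 0.671, 0.742, 0.0]
force: [-1.2, -0.6, -0.4]
gripper_width: 0.73
finger_force: 30.0
```

Emit:
{"api": "servo_tool", "payload": {"motion": [[[0, 0, 0.001], 0], [[0, 0, 0.001], 0], [[0, 0, 0], 0]]}}

```text
clock: 25.13
tcp_pos: [424.0, -310.0, 19.7]
tcp_rot: [-0.0, 0.671, 0.742, 0.0]
force: [-0.8, -0.2, -1.7]
gripper_width: 0.73
finger_force: 30.0
```

Emit:
{"api": "servo_tool", "payload": {"motion": [[[0, 0, 0.0007], 0], [[0, 0, 0], 0]]}}

```text
clock: 25.3
tcp_pos: [424.1, -310.1, 19.4]
tcp_rot: [0.0, 0.671, 0.742, -0.0]
force: [-0.6, 0.6, 0.6]
gripper_width: 0.73
finger_force: 30.0
```

Emit:
{"api": "servo_tool", "payload": {"motion": [[[0, 0, 0], 0], [[0, 0, 0], 0], [[0, 0, 0], 0], [[0, 0, 0], 0], [[0, 0, 0], 0]], "grip": 1}}

```text
clock: 25.72
tcp_pos: [424.1, -310.0, 19.1]
tcp_rot: [0.0, 0.671, 0.742, 0.0]
force: [0.1, 0.5, -0.0]
gripper_width: 0.993
finger_force: 0.0
```

Emit:
{"api": "servo_tool", "payload": {"motion": [[[0, 0, -0.01], 0], [[0, 0, -0.025], 0], [[0, 0, -0.035], 0], [[0.01, 0.001, -0.02], 0], [[0.032, 0.0036, 0], 0], [[0.034, 0.0036, 0], 0], [[0.034, 0.0036, 0], 0], [[0.034, 0.0036, 0], 0]]}}

```text
clock: 26.38
tcp_pos: [424.8, -164.1, 110.1]
tcp_rot: [0.001, 0.671, 0.741, 0.0]
force: [0.5, 0.8, -0.2]
gripper_width: 1.001
finger_force: 0.0
```

Emit:
{"api": "servo_tool", "payload": {"motion": [[[0.034, 0.0036, 0], 0], [[0.034, 0.0036, 0], 0], [[0.034, 0.0036, 0], 0], [[0.034, 0.0036, 0], 0], [[0.034, 0.0036, 0], 0], [[0.034, 0.0036, 0], 0], [[0.025, 0.0026, 0], 0], [[0.01, 0, 0], 0]]}}

```text
clock: 27.05
tcp_pos: [424.8, 77.9, 110.0]
tcp_rot: [0.0, 0.67, 0.743, 0.001]
force: [0.4, -0.2, 0.5]
gripper_width: 1.0
finger_force: 0.0
```

Emit:
{"api": "servo_tool", "payload": {"motion": [[[0, 0, 0], 0], [[0, 0, 0], 0]]}}

```text
clock: 27.22
tcp_pos: [425.2, 74.8, 109.5]
tcp_rot: [0.0, 0.67, 0.742, -0.0]
force: [0.0, -0.1, 0.3]
gripper_width: 1.001
finger_force: 0.0
```

```bash
python3 - <<'E'
from h import *
plan((426,75.3,22),96)
im=camera("top");cv2.imwrite("pics/t9.png",im)
print("green",dish("green",6,(424,-310),1,im=im),dish("green",6,(424,-310),im=im))
cv2.imwrite("pics/t9c.png",cv2.resize(im[180:240,240:430],None,fx=4,fy=4))
E
```

```text
at [425.2  74.8 109.5] 95.9 twist -0.1 | shift with final heading, total [0.0004 0.0008 0.0875] rows 3 each [0.0001, 0.0003, 0.0292]
green (array([ 424.09875137, -309.28485642]), 1.0077560893825488) (array([ 424.19350922, -309.61060761]), 0.9983524684125729)
```

View pics/t9c.png

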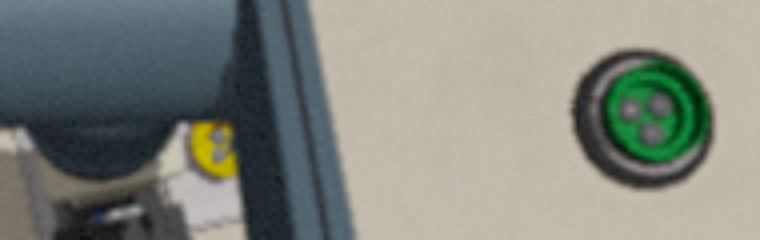

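Green is seated in the collar, at crop (655,110) and (424,-309.6). Now I grip blue.

Emit:
{"api": "servo_tool", "payload": {"motion": [[[0.0004, 0.0005, 0.02], 0], [[0, 0, 0.03], 0], [[0, 0, 0.02], 0], [[0, 0, 0.013], 0], [[0, 0, 0.005], 0], [[0, 0, 0], 0], [[0, 0, 0], 0]]}}

```text
clock: 27.85
tcp_pos: [426.1, 74.5, 21.5]
tcp_rot: [0.0, 0.671, 0.741, 0.0]
force: [0.1, -0.5, 0.3]
gripper_width: 0.999
finger_force: 0.0
```

Emit:
{"api": "servo_tool", "payload": {"motion": [[[0, 0, 0], 0], [[0, 0, 0], 0], [[0, 0, 0], 0], [[0, 0, 0], 0], [[0, 0, 0], 0], [[0, 0, 0], 0], [[0, 0, 0], 0]], "grip": 0}}

```text
clock: 28.43
tcp_pos: [425.7, 75.5, 21.4]
tcp_rot: [0.0, 0.671, 0.742, 0.0]
force: [-1.5, 0.3, 3.5]
gripper_width: 0.62
finger_force: 30.0
```

```bash
python3 - <<'E'
from h import *
p=r.observe()["tcp_pos"];print(p)
plan((424.1,-309.9,p[2]),rot())
E
```

```text
[425.69240382  75.54840464  21.39073812]
at [425.7  75.5  21.4] 95.8 twist 0.0 | shift with final heading, total [-0.3833 -0.0403 -0.    ] rows 11 each [-0.0348, -0.0037, -0.0]
```

Emit:
{"api": "servo_tool", "payload": {"motion": [[[0, 0, -0.005], 0], [[0, 0, -0.01], 0], [[0, 0, -0.02], 0], [[0, 0, -0.03], 0], [[-0.01, -0.001, -0.025], 0], [[-0.023, -0.0025, 0], 0], [[-0.034, -0.0036, 0], 0], [[-0.034, -0.0036, 0], 0]]}}

```text
clock: 29.1
tcp_pos: [425.1, -26.6, 112.1]
tcp_rot: [0.001, 0.67, 0.743, 0.0]
force: [1.0, 1.3, -1.4]
gripper_width: 0.616
finger_force: 30.0
```

Emit:
{"api": "servo_tool", "payload": {"motion": [[[-0.034, -0.0036, 0], 0], [[-0.034, -0.0036, 0], 0], [[-0.034, -0.0036, 0], 0], [[-0.034, -0.0036, 0], 0], [[-0.034, -0.0036, 0], 0], [[-0.034, -0.0036, 0], 0], [[-0.034, -0.0036, 0], 0], [[-0.034, -0.0036, 0], 0]]}}

```text
clock: 29.77
tcp_pos: [423.1, -301.2, 111.3]
tcp_rot: [-0.0, 0.671, 0.742, 0.0]
force: [0.3, -0.2, 0.6]
gripper_width: 0.623
finger_force: 30.0
```

Emit:
{"api": "servo_tool", "payload": {"motion": [[[-0.01, -0.0007, 0], 0], [[0, 0, 0.02], 0], [[0, 0, 0.02], 0], [[0, 0, 0.01], 0], [[0, 0, 0], 0], [[0, 0, 0], 0]]}}

```text
clock: 30.27
tcp_pos: [423.7, -308.8, 61.0]
tcp_rot: [-0.001, 0.671, 0.742, 0.0]
force: [-0.3, -0.7, 0.1]
gripper_width: 0.621
finger_force: 30.0
```

```bash
python3 - <<'E'
from h import *
print(r.observe()["gripper_width"]);plan((424.1,-309.9,38.4),rot())
E
```

```text
0.6207715697169726
at [ 423.7 -308.8   61. ] 95.8 twist 0.0 | shift with final heading, total [-0.0011  0.0003  0.0226] rows 1 each [-0.0011, 0.0003, 0.0226]
```

Emit:
{"api": "servo_tool", "payload": {"motion": [[[-0.001, 0.0003, 0.004], 0], [[0, 0, 0.005], 0], [[0, 0, 0.005], 0], [[0, 0, 0.004], 0], [[0, 0, 0.002], 0], [[0, 0, 0], 0]]}}

```text
clock: 30.77
tcp_pos: [424.0, -310.3, 40.6]
tcp_rot: [-0.001, 0.671, 0.742, 0.0]
force: [0.1, 0.2, -0.5]
gripper_width: 0.619
finger_force: 30.0
```

Emit:
{"api": "servo_tool", "payload": {"motion": [[[0, 0, 0.001], 0], [[0, 0, 0.0007], 0], [[0, 0, 0], 0]]}}

```text
clock: 31.02
tcp_pos: [424.3, -310.6, 39.4]
tcp_rot: [0.0, 0.671, 0.742, -0.0]
force: [0.5, 0.2, -0.8]
gripper_width: 0.622
finger_force: 30.0
```

Emit:
{"api": "servo_tool", "payload": {"motion": [[[0, 0, 0.0008], 0], [[0, 0, 0.0002], 0], [[0, 0, 0], 0]]}}

```text
clock: 31.27
tcp_pos: [424.3, -310.6, 38.5]
tcp_rot: [0.0, 0.671, 0.742, -0.0]
force: [0.1, -0.8, -0.6]
gripper_width: 0.62
finger_force: 30.0
```

Emit:
{"api": "servo_tool", "payload": {"motion": [[[0, 0, 0], 0], [[0, 0, 0], 0], [[0, 0, 0], 0], [[0, 0, 0], 0], [[0, 0, 0], 0]], "grip": 1}}

```text
clock: 31.68
tcp_pos: [424.4, -310.6, 38.5]
tcp_rot: [0.0, 0.671, 0.742, -0.0]
force: [0.4, 0.4, 0.2]
gripper_width: 0.93
finger_force: 0.0
```

Emit:
{"api": "servo_tool", "payload": {"motion": [[[0, 0, -0.01], 0], [[0, 0, -0.025], 0], [[0, 0, -0.035], 0], [[0.01, 0.001, 0], 0], [[0.031, 0.005, 0], 0], [[0.034, 0.005, 0], 0], [[0.034, 0.005, 0], 0], [[0.034, 0.005, 0], 0]]}}

```text
clock: 32.35
tcp_pos: [430.8, -164.9, 109.1]
tcp_rot: [0.0, 0.671, 0.741, 0.0]
force: [-0.2, -0.1, -0.6]
gripper_width: 0.998
finger_force: 0.0
```

Emit:
{"api": "servo_tool", "payload": {"motion": [[[0.034, 0.005, 0], 0], [[0.034, 0.005, 0], 0], [[0.034, 0.005, 0], 0], [[0.034, 0.005, 0], 0], [[0.01, 0.002, 0], 0], [[0, 0, 0], 0], [[0, 0, 0], 0]]}}

```text
clock: 32.93
tcp_pos: [438.5, -18.7, 108.9]
tcp_rot: [0.001, 0.67, 0.742, 0.0]
force: [-0.2, -0.7, -0.2]
gripper_width: 0.998
finger_force: 0.0
```

```bash
python3 - <<'E'
from h import *
plan((438,-18.2,20.5),96)
im=camera("top");cv2.imwrite("pics/t10.png",im)
print("blue",dish("blue",20,(424,-310),1,im=im))
cv2.imwrite("pics/t10c.png",cv2.resize(im[180:240,360:440],None,fx=6,fy=6))
E
```

```text
at [438.5 -18.7 108.9] 95.9 twist -0.1 | shift with final heading, total [ 0.0006 -0.0004  0.0884] rows 3 each [0.0002, -0.0001, 0.0295]
blue (array([ 424.63955093, -310.32994978]), 0.9925766698706325)
```

View pics/t10c.png

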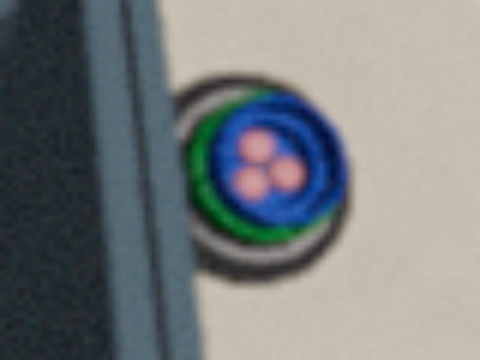

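Blue is nested in green at crop (280,160), which is (424.6,-310.3). Yellow is next.

Emit:
{"api": "servo_tool", "payload": {"motion": [[[0.0005, -0.0004, 0.02], 0], [[0, 0, 0.03], 0], [[0, 0, 0.02], 0], [[0, 0, 0.012], 0], [[0, 0, 0.0055], 0], [[0, 0, 0], 0], [[0, 0, 0], 0]]}}

```text
clock: 33.57
tcp_pos: [438.1, -19.3, 21.2]
tcp_rot: [0.0, 0.671, 0.741, -0.0]
force: [0.6, 0.1, 0.5]
gripper_width: 1.0
finger_force: 0.0
```

Emit:
{"api": "servo_tool", "payload": {"motion": [[[0, 0, 0], 0], [[0, 0, 0], 0], [[0, 0, 0], 0], [[0, 0, 0], 0], [[0, 0, 0], 0], [[0, 0, 0], 0], [[0, 0, 0], 0], [[0, 0, 0], 0]], "grip": 0}}

```text
clock: 34.23
tcp_pos: [437.7, -18.2, 21.0]
tcp_rot: [0.0, 0.671, 0.742, 0.0]
force: [-0.3, 0.1, 0.6]
gripper_width: 0.513
finger_force: 30.0
```

```bash
python3 - <<'E'
from h import *
p=r.observe()["tcp_pos"]
plan((424.5,-310.4,p[2]),rot())
E
```

```text
at [437.7 -18.2  21. ] 95.8 twist 0.0 | shift with final heading, total [-0.2894 -0.0425 -0.    ] rows 9 each [-0.0322, -0.0047, -0.0]
```

Emit:
{"api": "servo_tool", "payload": {"motion": [[[0, 0, -0.005], 0], [[0, 0, -0.01], 0], [[0, 0, -0.02], 0], [[0, 0, -0.03], 0], [[-0.01, -0.001, -0.029], 0], [[-0.024, -0.004, 0], 0], [[-0.034, -0.005, 0], 0], [[-0.034, -0.005, 0], 0]]}}

```text
clock: 34.9
tcp_pos: [433.2, -122.0, 116.1]
tcp_rot: [0.001, 0.67, 0.742, 0.0]
force: [1.6, -0.2, -1.5]
gripper_width: 0.508
finger_force: 30.0
```

Emit:
{"api": "servo_tool", "payload": {"motion": [[[-0.034, -0.005, 0], 0], [[-0.034, -0.005, 0], 0], [[-0.034, -0.005, 0], 0], [[-0.034, -0.005, 0], 0], [[-0.034, -0.005, 0], 0], [[-0.0174, -0.0025, 0], 0], [[0, 0, 0], 0], [[0, 0, 0], 0]]}}

```text
clock: 35.57
tcp_pos: [424.0, -310.4, 114.7]
tcp_rot: [-0.001, 0.671, 0.741, 0.0]
force: [0.4, -0.1, 0.1]
gripper_width: 0.509
finger_force: 30.0
```

Emit:
{"api": "servo_tool", "payload": {"motion": [[[0, 0, 0.015], 0], [[0, 0, 0.015], 0], [[0, 0, 0.01], 0], [[0, 0, 0], 0], [[0, 0, 0], 0]]}}

```text
clock: 35.98
tcp_pos: [424.3, -308.9, 74.7]
tcp_rot: [-0.001, 0.67, 0.742, 0.0]
force: [0.7, -0.9, -0.6]
gripper_width: 0.513
finger_force: 30.0
```

```bash
python3 - <<'E'
from h import *
print(r.observe()["gripper_width"]);plan((424.5,-310.4,52),rot())
E
```

```text
0.5131969103297501
at [ 424.3 -308.9   74.7] 95.8 twist 0.0 | shift with final heading, total [-0.0015  0.0001  0.0227] rows 1 each [-0.0015, 0.0001, 0.0227]
```

Emit:
{"api": "servo_tool", "payload": {"motion": [[[-0.0005, 0, 0.004], 0], [[0, 0, 0.005], 0], [[0, 0, 0.005], 0], [[0, 0, 0.004], 0], [[0, 0, 0.002], 0], [[0, 0, 0], 0]]}}

```text
clock: 36.48
tcp_pos: [424.1, -310.7, 54.3]
tcp_rot: [-0.001, 0.671, 0.742, 0.0]
force: [-0.0, 1.2, -0.7]
gripper_width: 0.509
finger_force: 30.0
```

Emit:
{"api": "servo_tool", "payload": {"motion": [[[0, 0, 0.001], 0], [[0, 0, 0.0008], 0], [[0, 0, 0], 0], [[0, 0, 0], 0]]}}

```text
clock: 36.82
tcp_pos: [424.5, -311.0, 53.2]
tcp_rot: [0.0, 0.671, 0.742, -0.0]
force: [-0.2, -0.2, 0.0]
gripper_width: 0.512
finger_force: 30.0
```

Emit:
{"api": "servo_tool", "payload": {"motion": [[[0, 0, 0.0007], 0], [[0, 0, 0.0004], 0], [[0, 0, 0], 0]]}}

```text
clock: 37.07
tcp_pos: [424.5, -311.0, 52.1]
tcp_rot: [0.0, 0.671, 0.742, 0.0]
force: [-0.2, 0.6, -1.2]
gripper_width: 0.505
finger_force: 30.0
```

Emit:
{"api": "servo_tool", "payload": {"motion": [[[0, 0, 0], 0], [[0, 0, 0], 0], [[0, 0, 0], 0], [[0, 0, 0], 0], [[0, 0, 0], 0]], "grip": 1}}

```text
clock: 37.48
tcp_pos: [424.5, -311.0, 52.1]
tcp_rot: [0.0, 0.671, 0.742, -0.0]
force: [-0.3, -0.6, -0.4]
gripper_width: 0.82
finger_force: 0.0
```

Emit:
{"api": "servo_tool", "payload": {"motion": [[[0, 0, -0.01], 0], [[0, 0, -0.025], 0], [[0, 0, -0.035], 0], [[0.01, 0.001, 0], 0], [[0.031, 0.005, 0], 0], [[0.034, 0.005, 0], 0], [[0.034, 0.005, 0], 0], [[0.034, 0.005, 0], 0]]}}

```text
clock: 38.15
tcp_pos: [430.9, -165.3, 122.7]
tcp_rot: [0.0, 0.671, 0.741, 0.0]
force: [0.6, -0.2, 0.1]
gripper_width: 1.003
finger_force: 0.0
```

Emit:
{"api": "servo_tool", "payload": {"motion": [[[0.034, 0.005, 0], 0], [[0.034, 0.005, 0], 0], [[0.034, 0.005, 0], 0], [[0.03, 0.004, 0], 0], [[0.01, 0, 0], 0], [[0, 0, 0], 0], [[0, 0, 0], 0]]}}

```text
clock: 38.73
tcp_pos: [436.0, -23.6, 122.5]
tcp_rot: [0.001, 0.67, 0.742, -0.0]
force: [0.1, -0.8, -0.1]
gripper_width: 1.001
finger_force: 0.0
```

```bash
python3 - <<'E'
from h import *
im=camera("top");cv2.imwrite("pics/t11.png",im)
print("yellow",dish("yellow",34,(424,-310),1,im=im))
cv2.imwrite("pics/t11c.png",cv2.resize(im[130:240,250:440],None,fx=4,fy=4))
E
```

```text
yellow (array([ 425.05588622, -310.56281734]), 0.9706069797130802)
```

View pics/t11c.png

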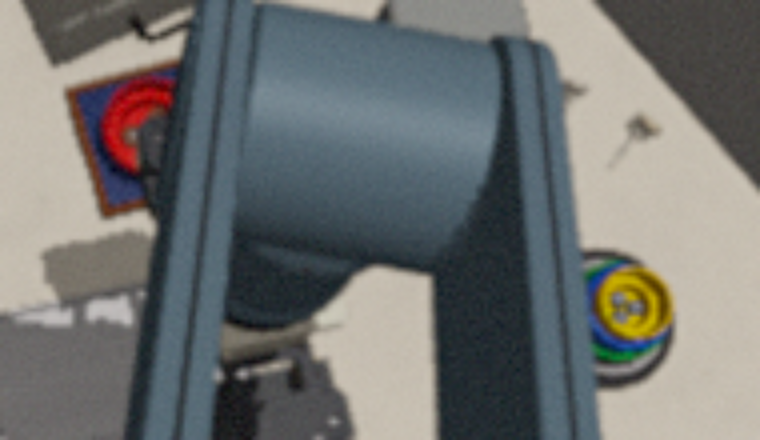

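Yellow is nested in blue at crop (630,305), which is (425,-310.6) at the expected height. Red is on the pad and the arm is clear of everything, so I hand in.

```bash
python3 -c "
from rig import job_done
print(job_done())"
```

```text
the job is handed in; nothing more can be done
None
```

The job is handed in at about 39 s: red is in the middle of the pad, and the nest is rebuilt in the holder as green, blue, yellow; camera checks put every dish within about 2 mm of where it should be, but no verdict came back.

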